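# Reset the bench power unit behind its push-latch flap

## Robot

A 7-joint arm with a two-finger parallel gripper is mounted at the origin on the work surface. World frame = base frame: x ahead of the robot, y to its left, z up, the work surface at z = 0. Lengths are in m, angles in degrees, forces in N, time in s.
With the tool pointing down it reaches from about 0.4 to 0.875 m from the base axis. Payload 4.4 kg.
Tool frame: the origin (TCP) lies on the centre line of the jaws, within the pads' length; the fingertips stand 11 mm ahead of it and the grasp point (between the pads) lies 8 mm behind it; z points along the fingers, y is the line along which they close (so a half turn about z gives the same grasp; the last joint's range is limited). The gripper opens to 85 mm and grips with 20 to 120 N. Pads are 22 mm wide; open, the fingers measure 114 mm over their backs; the gripper's body (76 mm by 85 mm) begins 54 mm behind the grasp point. The pads swing forward as they close: fully open they stand 13 mm farther back than shut.
Start: joints at [61.49, 36.005, 2.206, 86.941, -1.547, 57.084, -1.146], TCP at [0.272, -0.59, 0.242] pointing down, gripper open.
Joint ranges: [-175.42, 175.42], [-21.48, 121.26], [-71.46, 75.88], [10.55, 141.38], [-63.04, 243.04], [13.31, 113.54], [-168.57, 168.57]. Speed limits (degrees/s): [147.25, 147.25, 180, 180, 180, 180, 180].

## Interface

Orientations are given as [roll, pitch, yaw] about the fixed x, y, z axes, in that order (R = Rz(yaw) Ry(pitch) Rx(roll)).
In Python, from rig import env, snapshot, job gives the robot as it stands. The module is installed in compiled form; this text tells all that it offers.
- The arm moves only by the tool send_rows, never from a script. Its argument "series" is a list of rows, each a list of 5 numbers: the shift along the tool's x, y, z in mm, then the turn about the tool's z in rad, then the gripper command: -1 is shut, 1 is fully open, values between are in proportion. A call has 1 to 12 rows; each row shifts and turns the commanded pose from where the row before left it, along the tool's axes as they then stand; what a row does not reach is not made up. A row lasts 1/12 s, in which the tool goes at most 41.7 mm and 7.16 degrees, less where a joint would pass 70% of its speed; a pose out of reach is approached as far as the arm can. A call is refused whole if a number of a shift passes 41.7 or a number of a turn 0.125, either way. A call with a gripper value outside its range is refused whole. The fingers move at their own pace and stop on an object; "squeeze" is the grip in N (left out, the last holds). Time passes only in rows, so rows that do not move let the fingers close. It gives the time, the measured TCP pose, the force, the opening and the grip force at its end, in the units of the state.
- env.state(): the state, without advancing time (a new reading comes with each control period).
- snapshot(name): name is "side" or "top" or "wrist"; returns a dict with "image" (400x640x3 uint8, red, green, blue), "fx", "fy", "cx", "cy" (pixels), "xyz" and "rotation" of the camera in the world; the wrist camera has in their place "tool_from_camera" (4x4, takes a point from camera to tool coordinates, whose origin is the TCP and whose axes are the flange's). Camera axes: x right, y up, looking along -z (the intrinsics and any distortion apply to the point x, -y, -z); pixel columns grow to the right and rows downward; lengths in m; the calibration is good to about 2 mm. A picture is of the moment at which its call begins: read the wrist's pose just before it. There is no depth.
- job.close_job(): hands the job in; it is judged then, once.
The state is a dict: "t": time; "joints": joint angles; "joint_velocities": joint speeds; "tau": joint torques, N m; "tool_pos": TCP position; "ee_rot": TCP orientation; "force": force on the tool from outside, world axes, zero at the start; "moment": the same for the moment, N m; "gripper_width": finger opening in m; "gripper_force": force on a finger pad.
Only numpy, scipy, OpenCV 4.12 (cv2) and the standard library are available. Lean on these libraries where they do the work, as an engineer would, in place of code of your own. Each camera call takes 0.05 s, during which the arm holds its last target. There are 200 camera calls.

## Task

The red bench power unit has tripped: press its yellow push-latch flap so that it pops fully open, push the red reset button inside fully down, then swing the flap over and press it until it latches shut again, flush with the top. Only touch, press and push: pick nothing up, and leave the tape roll, screwdriver, jar and mug where they are.

Things in the scene. Friction and masses are not known exactly. Their poses are not given: they have to be found in the camera images.
- station: Red bench power unit, a box 170 mm (its x) by 225 mm (its y, from -120 to +105) by 80 mm high, heavy and fixed to the bench. Origin: on its underside; z up, its front with the white sockets faces its -x. The flap lies flush in its top, over a recess.
- flap (a joint): Hinge of the yellow flap, rad. 0 = latched, flush with the unit's top; -0.08 = pressed in to its firm stop; 1.9 = fully open, leaning back 19 deg past upright. A spring (about 0.25 N m shut, 0.07 N m open) drives it open, damped, in about 1 s. Each press to the stop and let go toggles the latch: from 0 it springs open; from open it is held at 0. Letting go well short of it changes nothing.
- flap_press (a point): Where to press: centre of a dark patch (20 by 40 mm) on the flap's outer face, 85 mm from the hinge line, 15 mm from the free edge, midway across; moves with the flap. A black catch juts 35 mm from the inner face behind it. The stop lies about 7 mm below flush here; some 3 N, then firm. To shut the open flap, push it over from behind its outer face, down past flush to the stop, and let go.
- flap_hinge (a point): Point on the hinge line, midway across the flap, level with the unit's top (80 mm above the bench). The line runs along the unit's y; the shut flap reaches 100 mm from it towards the unit's -x, is 90 mm wide and 6 mm thick. Open, it stands 95 mm high on this line, leaning to the unit's +x, outer face that way. The unit's flat top goes on 40 mm behind the line.
- reset (a joint): Travel of the red reset button, m. 0 = tripped, up to 0.007 = fully down. It moves straight down against about 3 N of friction, then a firm stop, and stays where it is pushed.
- reset_top (a point): Centre of the red button's round top (22 mm across, on a grey collar 34 mm across), 58 mm from the hinge line towards the unit's -x. Tripped, it stands 12 mm above its collar and 16 mm below the unit's top. The recess around it is 102 by 92 mm at the mouth, 50 mm deep. Reached only with the flap open.
- tape: Blue tape roll, 64 mm across, 22 mm high, lying on the unit's top beside the flap. Origin: centre of its underside.
- screwdriver: Screwdriver, red handle, 200 mm long and 26 mm thick, lying on the bench beside the unit. Origin: under its middle.
- jar: Jar with a steel cap, 60 mm across, 75 mm high, standing on the bench. Origin: centre of its underside.
- mug: Blue mug, 76 mm across, 85 mm high, standing on the bench. Origin: centre of its underside.

How it is judged (in metres and radians):
On the way, in this order (a step that is already met when the one before it is completed fails the run):
1. the flap has popped fully open (value of joint flap above 1.65 rad), for 0.2 s.
2. the reset button is fully down while the flap is open (value of joint reset above 0.0055 m and value of joint flap above 1 rad), for 0.1 s.
3. the flap is shut, latched and let go (value of joint flap between -0.03 and 0.03 rad and contact force between flap and the arm below 0.05 N and contact force between flap and the fingers below 0.05 N), for 0.3 s.
At the end, for the whole second after the job is handed in: The flap is latched flush (within 0.03 rad, 3 mm at its edge), the reset button is down by at least 5.5 of its 7 mm, and tape, screwdriver, jar and mug are within 20 mm of where they were (value of joint flap between -0.03 and 0.03 rad and value of joint reset above 0.0055 m and distance of each of tape, screwdriver, jar, mug from where it was at the start of the episode below 0.02 m); the robot touches nothing.
It fails at once if the tape roll, screwdriver, jar or mug is lifted, carried or pushed more than 20 mm (distance of any of tape, screwdriver, jar, mug from where it was at the start of the episode above 0.02 m).
It also fails if it takes over 54 s, if anything falls off the work surface, if the arm or the gripper's body presses on something with over 40 N, if the wrist force passes 120 N, or if a joint passes its speed limit or range.

## Working session

There is one attempt and no reset: what is moved stays moved. The work goes in short steps, Python scripts to look and compute and a tool call to move; the robot and the scene stay as the last step left them, time stands still between calls to the robot, and variables do not carry over. Pictures are saved under pics/ and viewed, at most 10 in all, crops included, and the job is handed in when it is done.

Besides the shell and the picture viewer there is one more tool, called after "Call:" as name([rows], argument=value, ...), one row to a line, values as JSON. send_rows: Moves the arm, as the interface text tells. Its arguments: {"type":"object","properties":{"series":{"type":"array"},"squeeze":{"type":"number"}},"required":["series"]}

```bash
mkdir -p pics
cat > h.py <<'E'
import numpy as np, cv2
from rig import env, snapshot, job
def save(s,n): cv2.imwrite('pics/'+n+'.png', cv2.cvtColor(s['image'],cv2.COLOR_RGB2BGR))
def ray(s,u,v):
    d=np.array([(u-s['cx'])/s['fx'],-(v-s['cy'])/s['fy'],-1.])
    R=np.array(s['rotation']); return np.array(s['xyz']),R@d
def onz(s,u,v,z):
    o,d=ray(s,u,v); return o+d*(z-o[2])/d[2]
E
python3 - <<'E'
from h import *
st=env.state(); print(st)
for n in('top','side'):
    s=snapshot(n); save(s,n+'0'); print(n,{k:s[k] for k in s if k!='image'})
E
```

```text
{'t': 0.0, 'joints': array([61.48870031, 36.0594451 ,  2.20313022, 86.99651601, -1.54717796,
       57.08260421, -1.14586783]), 'joint_velocities': array([ 0.00797113,  0.04253715,  0.06959897,  0.02155469,  0.04099899,
        0.07859158, -0.00440095]), 'tau': array([ 4.29953379e-04, -5.63394642e+01,  1.22652389e+00, -1.93444151e+01,
        1.10906828e-02,  1.05803620e-02,  1.15426593e-05]), 'tool_pos': array([ 0.27180819, -0.58977683,  0.24138037]), 'ee_rot': array([-1.79891144e+02,  1.64488145e-03,  2.47407124e+01]), 'force': array([0.1555537 , 0.58419149, 0.17950453]), 'moment': array([-0.01037833, -0.00558948, -0.02854077]), 'gripper_force': 0.0, 'gripper_width': 0.0854797021516675}
top {'fx': 497.85087388732126, 'fy': 497.85087388732126, 'cx': 321.71768892459284, 'cy': 186.32606611144473, 'xyz': array([0.31127308, 0.06285712, 1.09052922]), 'rotation': array([ 12.33624902,   0.15994497, -90.03865604])}
side {'fx': 371.6442056073771, 'fy': 371.6442056073771, 'cx': 322.02885672883576, 'cy': 201.42391876196652, 'xyz': array([ 0.46130608, -0.66357537,  0.60709356]), 'rotation': array([54.65992249, -1.37258526, -6.30364874])}
```

```bash
sed -i "s/R=np.array(s\['rotation'\])/R=Rotation.from_euler('xyz',s['rotation'],degrees=True).as_matrix()/; 1a from scipy.spatial.transform import Rotation" h.py
```

```text
(no output)
```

View pics/top0.png

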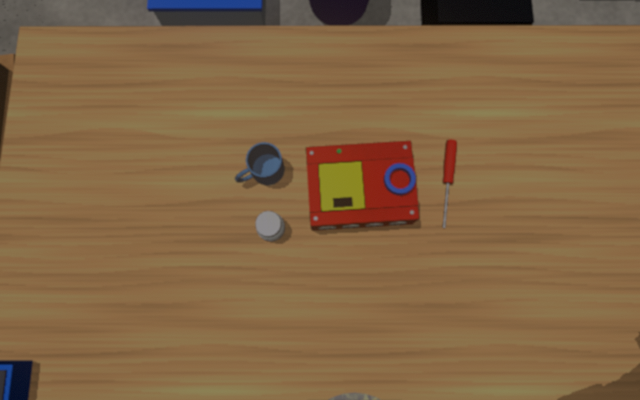

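View pics/side0.png

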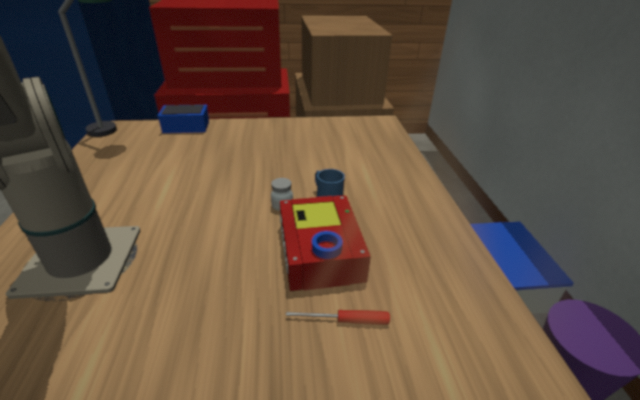

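The top view shows the unit with its sockets towards the robot. The yellow flap is near (342,187) with the dark patch at (342,202), the tape at (400,179), the screwdriver at x≈449, the mug at (265,162) and the jar at (268,226). The side view shows the flap at (316,214) with its patch at (301,215).

```bash
cat >> h.py <<'E'
def tri(s1,p1,s2,p2):
    o1,d1=ray(s1,*p1);o2,d2=ray(s2,*p2)
    t=np.linalg.lstsq(np.c_[d1,-d2],o2-o1,rcond=None)[0]
    a,b=o1+t[0]*d1,o2+t[1]*d2
    return (a+b)/2,np.linalg.norm(a-b)
def flapquad(img):
    hsv=cv2.cvtColor(img,cv2.COLOR_RGB2HSV)
    m=cv2.inRange(hsv,(24,150,90),(36,255,255))
    c=max(cv2.findContours(m,cv2.RETR_EXTERNAL,cv2.CHAIN_APPROX_NONE)[0],key=cv2.contourArea)
    hull=cv2.convexHull(c)
    q=cv2.approxPolyN(hull,4)[0] if hasattr(cv2,'approxPolyN') else None
    hm=np.zeros(m.shape,np.uint8);cv2.fillPoly(hm,[hull],255)
    g=cv2.inRange(hsv,(0,0,0),(180,255,80))&cv2.erode(hm,np.ones((3,3)))
    n,l,stt,cen=cv2.connectedComponentsWithStats(g)
    i=1+np.argmax(stt[1:,4]) if n>1 else 0
    return q,cen[i],stt[i]
E
python3 - <<'E'
from h import *
S={n:snapshot(n) for n in('top','side')}
r={}
for n,s in S.items():
    q,c,a=flapquad(s['image']); r[n]=c
    print(n,q.tolist(),c,a)
    for p in q: print(onz(s,*p,.08).round(4))
    print('patch',onz(s,*c,.08).round(4))
print(tri(S['top'],r['top'],S['side'],r['side']))
w=snapshot('wrist'); print(w['tool_from_camera'],w['fx'],w['cx'],w['cy'],[k for k in w])
E
```

```text
top [[364, 208], [321, 211], [318, 164], [360, 161]] [342.44966443 201.91946309] [334 198  18   9 149]
[ 0.4865 -0.0214  0.08  ]
[0.4804 0.067  0.08  ]
[0.5802 0.0733 0.08  ]
[ 0.5866 -0.0149  0.08  ]
patch [0.4993 0.0228 0.08  ]
side [[340, 224], [296, 228], [292, 205], [333, 202]] [300.6557377  214.95081967] [297 211   8   9  61]
[ 0.5864 -0.0168  0.08  ]
[ 0.4866 -0.023   0.08  ]
[0.4816 0.0648 0.08  ]
[0.5821 0.0696 0.08  ]
patch [0.4999 0.0238 0.08  ]
(array([0.4994995 , 0.02282389, 0.08065509]), np.float64(0.0006617451940868297))
[[-8.74624628e-05  9.47662256e-01  3.19274553e-01  8.31611121e-02]
 [ 9.99999822e-01  2.71104745e-04 -5.30744733e-04 -1.11285771e-03]
 [-5.89523598e-04  3.19274450e-01 -9.47662112e-01 -1.31894241e-01]
 [ 0.00000000e+00  0.00000000e+00  0.00000000e+00  1.00000000e+00]] 347.81594392474375 320.2993450646395 200.02355482499007 ['image', 'fx', 'fy', 'cx', 'cy', 'tool_from_camera']
```

Both views agree, putting the patch at z≈0.081 (80 mm expected). The unit's yaw is about 3.8°, with the hinge at about (0.584, 0.029) and the button at about (0.526, 0.025). I'll swing over on an arc with the gripper shutting on the way.

Call:
send_rows([
  [28,-6,0,-0.05,-1],
  [28,-6,0,-0.05,-1],
  [28,-6,0,-0.05,-1],
  [28,-6,0,-0.05,-1],
  [28,-6,0,-0.05,-1],
  [28,-6,0,-0.05,-1],
  [28,-6,0,-0.05,-1],
  [28,-6,0,-0.05,-1],
  [28,-6,0,-0.05,-1],
  [28,-6,0,-0.05,-1],
  [28,-6,0,-0.05,-1],
  [28,-6,0,-0.05,-1],
])

```text
t: 1.25
tool_pos: [0.4784, -0.3202, 0.2423]
ee_rot: [180.0, -0.0, 59.3]
force: [0.0, 0.5, 0.2]
gripper_width: 0.0003
gripper_force: 0.0
```

Call:
send_rows([
  [28,-6,0,-0.05,-1],
  [28,-6,0,-0.05,-1],
  [28,-6,0,-0.05,-1],
  [28,-6,0,-0.05,-1],
  [28,-6,0,-0.05,-1],
  [28,-6,0,-0.05,-1],
  [28,-6,0,-0.05,-1],
  [28,-6,0,-0.05,-1],
  [28,-6,0,-0.05,-1],
  [28,-6,0,-0.05,-1],
  [28,-6,0,-0.05,-1],
  [0,0,0,-0.05,-1],
])

```text
t: 2.25
tool_pos: [0.501, -0.0044, 0.2427]
ee_rot: [180.0, -0.2, 94.1]
force: [-0.1, 0.1, -0.2]
gripper_width: -0.0001
gripper_force: 0.0
```

Call:
send_rows([
  [14,0,20,0,-1],
  [13.5,0,20,0,-1],
  [0,0,20,0,-1],
  [0,0,20,0,-1],
  [0,0,10,0,-1],
  [0,0,0,0,-1],
  [0,0,0,0,-1],
])

```text
t: 2.83
tool_pos: [0.5003, 0.016, 0.1523]
ee_rot: [-180.0, 0.0, 93.5]
force: [0.3, 0.1, 0.0]
gripper_width: -0.0
gripper_force: 0.0
```

Run:
```python
from h import *
st=env.state(); w=snapshot('wrist'); save(w,'w1')
print(st['tool_pos'],st['ee_rot'],st['force'])
q,c,a=flapquad(w['image'])
T=np.eye(4);T[:3,:3]=Rotation.from_euler('xyz',st['ee_rot'],degrees=True).as_matrix();T[:3,3]=st['tool_pos']
C=T@w['tool_from_camera']
print(q.tolist(),c,a)
for p in list(q)+[c]:
    d=C[:3,:3]@np.array([(p[0]-w['cx'])/w['fx'],-(p[1]-w['cy'])/w['fy'],-1]);o=C[:3,3]
    print((o+d*(.08-o[2])/d[2]).round(4))
```

```text
[0.50026187 0.01600912 0.15232668] [-1.79965169e+02  3.67979140e-03  9.34825216e+01] [0.2737261  0.08090537 0.04343244]
[[448, 271], [297, 274], [294, 137], [465, 136]] [319.81239341 208.62080728] [ 305  180   31   59 1759]
[ 0.5877 -0.014   0.08  ]
[ 0.4875 -0.0223  0.08  ]
[0.4821 0.0685 0.08  ]
[0.5817 0.0751 0.08  ]
[0.4999 0.025  0.08  ]
```

View pics/w1.png

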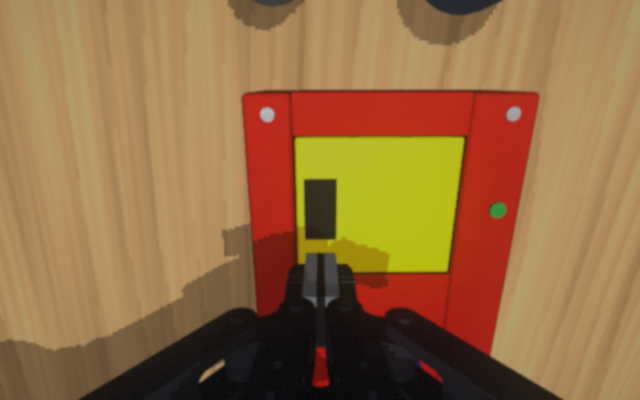

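The wrist view shows the patch at about (320,209) with the fingertips just below it, and it puts the patch at (0.500, 0.025), in agreement. I'll move 8 mm along tool x and descend.

Call:
send_rows([
  [8,0,10,0,-1],
  [0,0,15,0,-1],
  [0,0,15,0,-1],
  [0,0,12,0,-1],
  [0,0,6,0,-1],
  [0,0,3,0,-1],
  [0,0,1,0,-1],
  [0,0,0,0,-1],
])

```text
t: 3.55
tool_pos: [0.4996, 0.0246, 0.0907]
ee_rot: [-180.0, -0.0, 93.5]
force: [-2.7, 0.7, 2.4]
gripper_width: 0.0002
gripper_force: 1.3
```

Call:
send_rows([
  [0,0,2,0,-1],
  [0,0,2,0,-1],
  [0,0,1,0,-1],
  [0,0,0,0,-1],
])

```text
t: 3.88
tool_pos: [0.5001, 0.0244, 0.0854]
ee_rot: [180.0, -0.0, 93.5]
force: [-0.3, 2.2, 1.3]
gripper_width: -0.0005
gripper_force: 1.4
```

Call:
send_rows([
  [0,0,1,0,-1],
  [0,0,1,0,-1],
  [0,0,0,0,-1],
])

```text
t: 4.13
tool_pos: [0.5002, 0.0244, 0.0843]
ee_rot: [179.9, 0.0, 93.5]
force: [-2.9, 0.9, 11.9]
gripper_width: 0.0002
gripper_force: 6.3
```

The stop is felt at 12 N. I'll release upwards and then back towards −x.

Call:
send_rows([
  [0,0,-10,0,-1],
  [0,-15,-20,0,-1],
  [0,-20,-30,0,-1],
  [0,-20,-30,0,-1],
  [0,-10,-20,0,-1],
  [0,0,0,0,-1],
  [0,0,0,0,-1],
  [0,0,0,0,-1],
  [0,0,0,0,-1],
  [0,0,0,0,-1],
  [0,0,0,0,-1],
  [0,0,0,0,-1],
])

```text
t: 5.13
tool_pos: [0.4348, 0.0202, 0.1926]
ee_rot: [-179.9, -0.0, 93.5]
force: [-0.3, 1.0, -0.2]
gripper_width: 0.0004
gripper_force: 0.0
```

Run:
```python
from h import *
st=env.state(); print(st['tool_pos'],st['ee_rot'])
w=snapshot('wrist'); s=snapshot('side'); t=snapshot('top')
save(w,'w2')
cv2.imwrite('pics/w2c.png',cv2.cvtColor(np.vstack([np.hstack([cv2.resize(s['image'][150:310,240:410],(400,376)),cv2.resize(t['image'][110:270,280:450],(400,376))])]),cv2.COLOR_RGB2BGR))
hsv=cv2.cvtColor(w['image'],cv2.COLOR_RGB2HSV)
```

```text
[0.43480872 0.0202321  0.19264448] [-1.79926841e+02 -1.14331553e-02  9.35016014e+01]
```

View pics/w2.png

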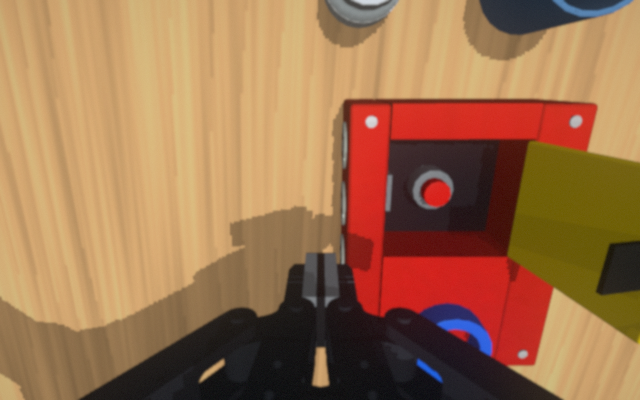

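View pics/w2c.png

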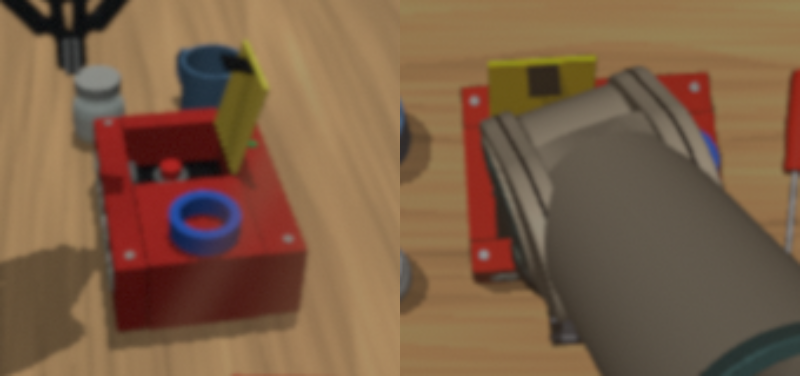

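The flap stands fully open in all three views. The red button is at wrist pixel (437,192) and the tape hasn't moved.

Run:
```python
from h import *
st=env.state(); w=snapshot('wrist'); s=snapshot('side')
T=np.eye(4);T[:3,:3]=Rotation.from_euler('xyz',st['ee_rot'],degrees=True).as_matrix();T[:3,3]=st['tool_pos']
C=T@w['tool_from_camera']
def blob(img,box):
    x0,y0,x1,y1=box; hsv=cv2.cvtColor(img,cv2.COLOR_RGB2HSV)[y0:y1,x0:x1]
    m=cv2.inRange(hsv,(0,150,150),(8,255,255))|cv2.inRange(hsv,(172,150,150),(180,255,255))
    n,l,a,c=cv2.connectedComponentsWithStats(m); i=1+np.argmax(a[1:,4]); return c[i]+[x0,y0],a[i]
p,a=blob(w['image'],(405,165,470,220)); print(p,a)
ps,a2=blob(s['image'],(303,212,323,228)); print(ps,a2)
w['xyz']=C[:3,3]; w['rotation']=Rotation.from_matrix(C[:3,:3]).as_euler('xyz',degrees=True)
print(onz(w,*p,.064),onz(s,*ps,.064),tri(w,p,s,ps))
```

```text
[436.48387097 193.4288425 ] [ 19  16  26  26 527]
[312.24 220.  ] [ 6  6  7  5 25]
[0.52653665 0.02677276 0.064     ] [0.5270054 0.0229677 0.064    ] (array([0.52736104, 0.02605595, 0.06158441]), np.float64(0.0001297510777156276))
```

Call:
send_rows([
  [0,20,0,0,-1],
  [0,25,0,0,-1],
  [0,25,10,0,-1],
  [0,15,20,0,-1],
  [0,4,25,0,-1],
  [0,0,25,0,-1],
  [0,0,18,0,-1],
  [0,0,10,0,-1],
  [0,0,5,0,-1],
  [0,0,0,0,-1],
])

```text
t: 6.22
tool_pos: [0.5229, 0.0255, 0.0794]
ee_rot: [-179.9, 0.0, 93.5]
force: [-0.1, -0.4, -0.1]
gripper_width: -0.0
gripper_force: 0.0
```

Call:
send_rows([
  [0,0,3,0,-1],
  [0,0,3,0,-1],
  [0,0,2,0,-1],
  [0,0,2,0,-1],
  [0,0,0,0,-1],
])

```text
t: 6.63
tool_pos: [0.5243, 0.0256, 0.0706]
ee_rot: [179.9, -0.0, 93.5]
force: [-0.2, 0.5, 0.4]
gripper_width: -0.0002
gripper_force: 0.2
```

Call:
send_rows([
  [0,0,1,0,-1],
  [0,0,1,0,-1],
  [0,0,1,0,-1],
  [0,0,0,0,-1],
])

```text
t: 6.97
tool_pos: [0.5242, 0.0256, 0.0679]
ee_rot: [179.9, 0.0, 93.5]
force: [0.2, 0.1, 7.6]
gripper_width: 0.0006
gripper_force: 3.6
```

Call:
send_rows([
  [0,0,1,0,-1],
  [0,0,0.5,0,-1],
  [0,0,0,0,-1],
])

```text
t: 7.22
tool_pos: [0.5243, 0.0256, 0.0677]
ee_rot: [179.9, 0.0, 93.5]
force: [-2.6, 0.2, 20.3]
gripper_width: -0.0
gripper_force: 10.0
```

The button is against its firm stop at 20 N. I'll rise, take a look, then go over behind the flap.

Call:
send_rows([
  [0,0,-5,0,-1],
  [0,-5,-20,0,-1],
  [0,-5,-35,0,-1],
  [0,0,-40,0,-1],
  [0,0,-40,0,-1],
  [0,0,-30,0,-1],
  [0,0,-10,0,-1],
  [0,0,0,0,-1],
  [0,0,0,0,-1],
])

```text
t: 7.97
tool_pos: [0.5132, 0.0247, 0.2452]
ee_rot: [-180.0, 0.0, 93.5]
force: [-0.1, -0.4, -0.5]
gripper_width: -0.0003
gripper_force: 0.0
```

Run:
```python
from h import *
st=env.state(); print(st['tool_pos'],st['force']); w=snapshot('wrist'); save(w,'w3')
```

```text
[0.51316604 0.02469463 0.24523237] [-0.09814344 -0.3610856  -0.54086173]
```

View pics/w3.png

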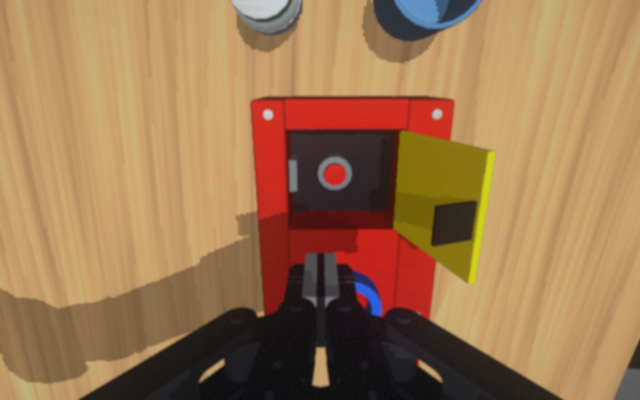

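The wrist view shows the button (334,174) sunk and concentric with its collar, and the flap still open. Next, over the flap and down behind it.

Call:
send_rows([
  [0,20,0,0,-1],
  [0,30,0,0,-1],
  [0,36,0,0,-1],
  [0,35,0,0,-1],
  [0,25,0,0,-1],
  [0,10,0,0,-1],
  [0,0,15,0,-1],
  [0,0,30,0,-1],
  [0,0,30,0,-1],
  [0,0,18,0,-1],
  [0,0,6,0,-1],
  [0,0,0,0,-1],
])

```text
t: 9.02
tool_pos: [0.6669, 0.0343, 0.1426]
ee_rot: [-179.6, 0.0, 93.5]
force: [-0.2, -0.3, -0.4]
gripper_width: -0.0002
gripper_force: 0.0
```

Call:
send_rows([
  [0,-12,0,0,-1],
  [0,-14,0,0,-1],
  [0,-14,0,0,-1],
  [0,-14,0,0,-1],
  [0,-14,0,0,-1],
  [0,-14,0,0,-1],
  [0,0,0,0,-1],
])

```text
t: 9.6
tool_pos: [0.588, 0.0296, 0.1499]
ee_rot: [179.7, 0.0, 93.5]
force: [-1.5, -0.1, 5.5]
gripper_width: 0.0002
gripper_force: 2.4
```

Call:
send_rows([
  [0,0,0,0,-1],
])

```text
t: 9.68
tool_pos: [0.5891, 0.0297, 0.1498]
ee_rot: [179.7, 0.0, 93.5]
force: [-0.5, 0.1, 13.5]
gripper_width: -0.0004
gripper_force: 5.8
```

Run:
```python
from h import *
st=env.state(); print(st['tool_pos'],st['force']); s=snapshot('side')['image'][130:310,220:420]
cv2.imwrite('pics/s4.png',cv2.cvtColor(cv2.resize(s,(660,594)),cv2.COLOR_RGB2BGR))
```

```text
[0.58909946 0.02970683 0.14975488] [-0.51000516  0.14001806 13.53487208]
```

View pics/s4.png

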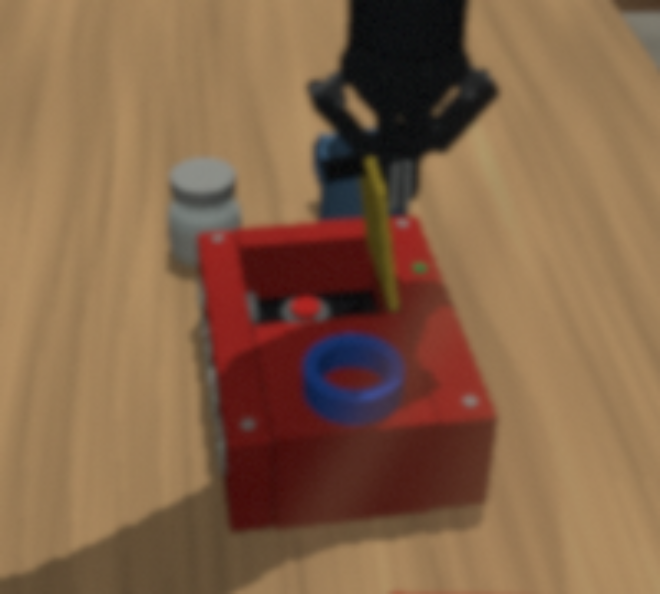

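The side view shows the flap nearly upright at (378,230), with its top edge jammed under the finger linkage. I'll back off, rise 20 mm, then push again with just the fingertips.

Call:
send_rows([
  [0,2,-5,0,-1],
  [0,4,-8,0,-1],
  [0,0,-7,0,-1],
  [0,0,0,0,-1],
  [0,0,0,0,-1],
])

```text
t: 10.15
tool_pos: [0.5944, 0.03, 0.1675]
ee_rot: [179.9, -0.0, 93.5]
force: [0.8, 0.7, 0.5]
gripper_width: -0.0004
gripper_force: 0.6
```

Call:
send_rows([
  [0,-8,0,0,-1],
  [0,-9,0,0,-1],
  [0,-8,0,0,-1],
  [0,-10,2,0,-1],
  [0,-10,2,0,-1],
  [0,-8,5,0,-1],
  [0,-7,5,0,-1],
  [0,0,0,0,-1],
])

```text
t: 10.82
tool_pos: [0.531, 0.0259, 0.1519]
ee_rot: [-179.8, 0.0, 93.5]
force: [0.7, -0.1, 1.0]
gripper_width: 0.0002
gripper_force: 0.8
```

Call:
send_rows([
  [0,-5,6,0,-1],
  [0,-5,7,0,-1],
  [0,-4,7,0,-1],
  [0,-4,7,0,-1],
  [0,-4,8,0,-1],
  [0,-4,8,0,-1],
  [0,-3,8,0,-1],
  [0,-1,5,0,-1],
  [0,0,0,0,-1],
])

```text
t: 11.57
tool_pos: [0.5025, 0.0243, 0.0955]
ee_rot: [-179.8, 0.0, 93.5]
force: [0.8, 0.3, 3.3]
gripper_width: 0.0
gripper_force: 1.1
```

Call:
send_rows([
  [0,0,3,0,-1],
  [0,0,3,0,-1],
  [0,0,3,0,-1],
  [0,0,2,0,-1],
  [0,0,1,0,-1],
  [0,0,1,0,-1],
  [0,0,0,0,-1],
])

```text
t: 12.15
tool_pos: [0.503, 0.0243, 0.0846]
ee_rot: [-179.9, 0.0, 93.5]
force: [-4.6, -0.9, 11.8]
gripper_width: 0.0003
gripper_force: 6.2
```

Call:
send_rows([
  [0,0,0.5,0,-1],
  [0,0,0,0,-1],
  [0,0,-4,0,-1],
  [0,0,-6,0,-1],
  [0,0,-15,0,-1],
  [0,0,-30,0,-1],
  [0,-10,-40,0,-1],
  [0,-10,-40,0,-1],
  [0,0,0,0,-1],
  [0,0,0,0,-1],
  [0,0,0,0,-1],
  [0,0,0,0,-1],
])

```text
t: 13.15
tool_pos: [0.4834, 0.0229, 0.2174]
ee_rot: [-179.9, 0.0, 93.5]
force: [-0.4, -0.5, 0.0]
gripper_width: 0.0001
gripper_force: 0.0
```

Run:
```python
from h import *
st=env.state(); print(st['tool_pos'],st['force']); s=snapshot('side')['image'][130:310,220:420];w=snapshot('wrist')['image']
cv2.imwrite('pics/s5.png',cv2.cvtColor(np.hstack([cv2.resize(s,(380,342)),cv2.resize(w,(420,342))]),cv2.COLOR_RGB2BGR))
```

```text
[0.4833996  0.02287191 0.2173674 ] [-0.4389897  -0.5265031   0.03599361]
```

View pics/s5.png

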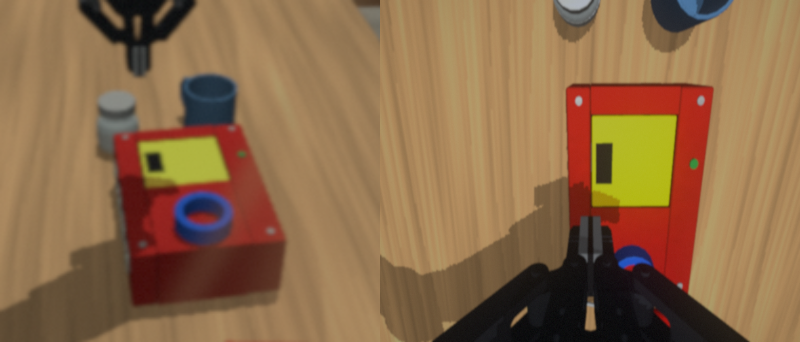

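Both views show the flap flush and latched, the tape, jar and mug where they were, and the arm clear of everything.

```bash
python3 -c "
from rig import job
print(job.close_job())"
```

```text
the job is handed in; nothing more can be done
None
```

The job is handed in at about 13 s of the 54 s allowed: the flap popped fully open, the reset button went down to its firm stop, and the flap is latched shut and flush. The tape, jar and mug look unmoved in the last images; the screwdriver was out of frame, but the arm never went down near it.

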